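# Slide the portable disk out of the catch-all tray

### The job

Get the portable disk out of the cluttered tray: first lift off the power brick that lies on top of it and set the brick down flat on the bare desk, not in the tray and not on the cork mat. Then, without lifting the disk, reach in behind it and slide it flat out through the tray's open side until it lies wholly on the cork mat. Leave the other things in the tray where they are.

Things in the scene. Friction and masses are not known exactly. Their poses are not given: they have to be found in the camera images.
- tray: Pale wooden tray, fixed. Origin on the desk; spans x -133 to +170, y -108 to +118 mm in its frame. Floor top at z = 4 mm. Walls 6 mm thick, 30 mm high on the -x, +x and +y sides; the -y side (robot's right) is open, no lip. Disk and calculator lie side by side at x about -55 and +55 mm (either way round), with 50 mm or more of free floor between the disk and the +y wall.
- mat: Cork mat, fixed, 250 mm (its x) by 160 mm (its y), 2 mm thick, origin at its centre on the desk; it lies just outside the tray's open side, roughly parallel to it, 10 to 40 mm away. The desk just to the right of the mat (-y) is bare, with room for the brick.
- disk: Target: portable disk, a flat box with silver-grey top and black underside, plain, no keys; 112 mm (its x) by 80 mm (its y) by 14 mm thick. Origin at the centre of its underside. It lies on the tray floor, long side about parallel to the tray's y. The power brick lies on top of it.
- disk_sw (a point): a corner of the portable disk's underside, at (-56, -40, 0) mm in the disk's frame
- disk_se (a point): a corner of the portable disk's underside, at (+56, -40, 0) mm in the disk's frame
- disk_ne (a point): a corner of the portable disk's underside, at (+56, +40, 0) mm in the disk's frame
- disk_nw (a point): a corner of the portable disk's underside, at (-56, +40, 0) mm in the disk's frame
- brick: Obstacle: black laptop power brick, a box 46 mm (its x) by 102 mm (its y) by 29 mm high, about 0.19 kg; origin at the centre of its underside, which rests on the disk's top. Long side roughly along the disk's long side.
- calculator: Dark pocket calculator with keys, 130 mm (its x) by 80 mm by 14 mm, flat on the tray floor beside the disk, the usb hub on top; origin at the centre of its underside. To be left as it is.
- hub: Grey four-port hub bar, 26 by 104 (its y) by 16 mm, lying on the calculator; origin at the centre of its underside. To be left as it is.
- remote: Black remote control, 173 (its x) by 45 by 19 mm, on the tray floor along the tray's +x wall; origin at the centre of its underside. To be left as it is.
There are look-alikes about, which are no part of the job. Of the things that look like the disk, take the one that is farthest from the robot's base at the start. Leave any turquoise look-alike of the brick alone.

How it is judged:
By the outcome, as a careful person would: the job done as asked, in the order asked, and still so for the second after the job is handed in, with the robot touching nothing.
It also fails if it takes over 54 s, if anything falls off the work surface, if the arm or the gripper's body presses on something with over 40 N, if the wrist force passes 120 N, or if a joint passes its speed limit or range.

### The arm

A 7-joint arm with a two-finger parallel gripper is mounted at the origin on a cart in front of the work surface, level with it; the furniture and walls round the work are solid. World frame = base frame: x ahead of the robot, y to its left, z up, the work surface at z = 0. Lengths are in mm, angles in rad, forces in N, time in s.
With the tool pointing down it reaches from about 400 to 875 mm from the base axis. Payload 6.5 kg.
Tool frame: the origin (TCP) lies at the very end of the fingers, on their centre line; the grasp point (between the pads) lies 19 mm behind it (bot.hold_point_z is the z of the grasp point in the tool frame, in mm); z points along the fingers, y is the direction in which the jaws open and shut (so a half turn about z gives the same grasp; the last joint's range is limited). The gripper opens to 88 mm and grips with 3 to 60 N. Pads are 18 mm wide; open, the fingers measure 123 mm over their backs; the gripper's body (75 mm by 187 mm) begins 45 mm behind the grasp point.
Start: joints at [1.178, 0.536, -0.004, 1.538, 0.003, 1.067, -0.071], TCP at [208.655, -615.592, 238.716] pointing down, gripper open.
Joint ranges: [-2.7, 2.7], [-0.37, 2.16], [-1.27, 1.26], [0.24, 2.4], [-1.31, 4.45], [0.19, 1.91], [-2.76, 2.76]. Speed limits (rad/s): [2.39, 2.39, 3.14, 3.14, 3.14, 3.14, 3.14].

### API

Orientations are given as [roll, pitch, yaw] about the fixed x, y, z axes, in that order (R = Rz(yaw) Ry(pitch) Rx(roll)).
In Python, from cell import monitor, vision, job, find_in, cut_out, bot gives the robot as it stands.
- The arm moves only by the shell command python3 -m creep 'ROWS'. ROWS is JSON, a list of rows, each a list of 7 numbers: the shift along the tool's x, y, z in mm, then the turn, a rotation vector about the tool's x, y, z in degrees, then the closure, from 0 (fully open) to 1 (shut). In form: [[tx, ty, tz, ax, ay, az, gripper], ...]. A call has 1 to 20 rows; each row is the pose to reach, as a shift and turn from the pose measured when the call began, along the tool's axes at that moment; what a row does not reach only later rows make up. A row lasts 1/12 s, in which the tool goes at most 41.7 mm and 7.16 degrees, less where a joint would pass 70% of its speed; a pose out of reach is approached as far as the arm can. A call with a gripper value outside its range is refused whole. The fingers move at their own pace and stop on an object; the grip force is fixed at half the most. Time passes only in rows, so rows that repeat a pose let the fingers close. It gives the time, the measured TCP pose, the force and the opening at its end, in the units of the state.
- monitor.get_obs(): the state, without advancing time (a new reading comes with each control period).
- vision.read_camera(name): name is "side" or "top" or "wrist"; returns (picture, depth): 480x640x3 uint8, blue, green, red; 480x640 float32, mm along the optical axis (not along the pixel's ray), 0 where there is no reading.
- vision.camera_info(name): a dict with "fx", "fy", "cx", "cy" (pixels), "origin" and "rotation" of the camera in the world. Camera axes: x right, y down, z forward; pixel columns grow to the right and rows downward; lengths in mm; the calibration is good to about 2 mm. A picture is of the moment at which its call begins: read the wrist's pose just before it. camera_info takes no time and is no camera call; for the wrist camera it gives the pose at the moment of the call.
- job.sign_off(): hands the job in, once; it reports no verdict.
Trained networks look in the newest picture that a camera, given by its name, has taken for a name from the list of things; names that differ only in an ending like _2 or _b are one class to them, and where a whole thing is asked for, a point or a joint stands for the part that bears it (a point fixed in the world has none). Each returns a list of dicts, best first, with "confidence" (0 to 1); they miss things now and then, are a little off and sometimes report something else, mostly with a low value. They report only what shows in the picture. A call takes as long as a camera call. They do not tell look-alikes from the thing itself.
- find_in(camera, label): "position" ([x, y, z] in mm, in world coordinates, good to about 4 mm: the middle of the surface that is visible of it).
- cut_out(camera, label): "pixels" (480x640 bool, what is visible of it).
The state is a dict: "t": time; "qpos": joint angles; "dq": joint speeds; "effort": joint torques, N m; "tcp_pos": TCP position; "ee_rot": TCP orientation; "ft_force": force on the tool from outside, world axes, zero at the start; "torque": the same for the moment, N m; "finger_gap": opening from 0.0 (shut) to 1.0 (fully open).
Only numpy, scipy, OpenCV 4.12 (cv2) and the standard library are available. Lean on these libraries where they do the work, as an engineer would, in place of code of your own. Each camera call takes 0.05 s, during which the arm holds its last target. There are 200 camera calls.

## Working session

There is one attempt and no reset: what is moved stays moved. The work goes in short steps, Python scripts to look and compute and a shell command to move; the robot and the scene stay as the last step left them, time stands still between calls to the robot, and variables do not carry over. Pictures are saved under pics/ and viewed, about 8 in all and at most 12, crops included, and the job is handed in when it is done.

```bash
mkdir -p pics; cat > h.py <<'E'
import numpy as np,cv2
from cell import monitor,vision,job,find_in,cut_out,bot
from scipy.spatial.transform import Rotation as R
def cloud(cam,d):
    i=vision.camera_info(cam);v,u=np.mgrid[0:480,0:640]
    p=np.stack([(u-i["cx"])/i["fx"]*d,(v-i["cy"])/i["fy"]*d,d],-1)
    return p@np.array(i["rotation"]).T+np.array(i["origin"])
def box(p):
    r=cv2.minAreaRect(p[:,:2].astype(np.float32));b=cv2.boxPoints(r)
    return np.round(r[0],1),np.round(r[1],1),round(r[2],1)
E
python3 - <<'E'
from h import *
for c in ["top","side"]:
    im,d=vision.read_camera(c);cv2.imwrite(f"pics/{c}0.png",im);P=cloud(c,d)
    np.save(f"{c}0.npy",P)
    for n in ["disk","brick","tray","mat","calculator","hub","remote"]:
        for r in cut_out(c,n):
            m=r["pixels"]&(d>0)
            if m.sum()<30: continue
            p=P[m];v,u=np.nonzero(m);print(c,n,round(r["confidence"],2),"px",int(u.mean()),int(v.mean()),m.sum(),"zmed",round(np.median(p[:,2]),1),box(p))
print(monitor.get_obs())
E
```

```text
Traceback (most recent call last):
  File "h.py", line 7, in cloud
    return p@np.array(i["rotation"]).T+np.array(i["origin"])
           ~~~~~~~~~~~~~~~~~~~~~~~~~~~^~~~~~~~~~~~~~~~~~~~~~
ValueError: operands could not be broadcast together with shapes (480,640) (3,)
```

View pics/top0.png

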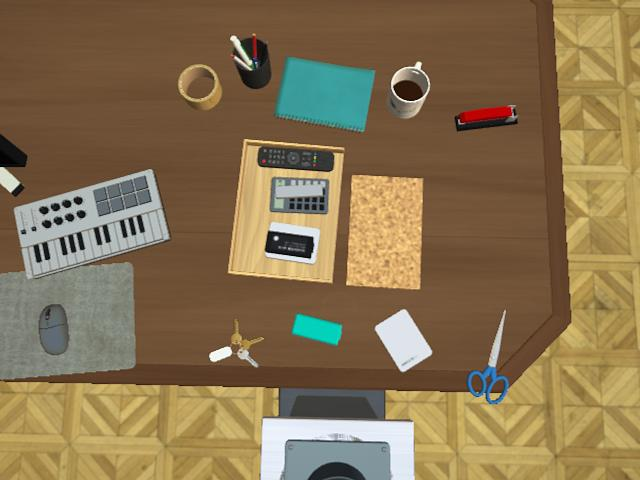

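```bash
python3 - <<'E'
from cell import vision
print(vision.camera_info("top"))
E
sed -i 's/np.array(i\["rotation"\]).T+/R.from_euler("xyz",i["rotation"]).as_matrix().T+/' h.py
python3 - <<'E'
from h import *
for c in ["top","side"]:
    im,d=vision.read_camera(c);cv2.imwrite(f"pics/{c}0.png",im);P=cloud(c,d)
    np.save(f"{c}0.npy",P)
    for n in ["disk","brick","tray","mat","calculator","hub","remote"]:
        for r in cut_out(c,n):
            m=r["pixels"]&(d>0)
            if m.sum()<30: continue
            p=P[m];v,u=np.nonzero(m);print(c,n,round(r["confidence"],2),"px",int(u.mean()),int(v.mean()),m.sum(),"zmed",round(np.median(p[:,2]),1),box(p))
print(monitor.get_obs())
E
```

```text
{'fx': 525.0705062922123, 'fy': 525.0705062922123, 'cx': 313.0003778537236, 'cy': 236.755059182257, 'origin': array([ 349.01783693,   36.77913304, 1150.46005708]), 'rotation': array([-2.97888728,  0.01809107, -1.5506084 ])}
top disk 0.9 px 403 339 1996 zmed 13.2 (array([ 318.6, -136. ]), array([112.4,  82.7]), 32.0)
top disk 0.75 px 296 240 781 zmed 17.2 (array([523. , 105.1]), array([111.9,  82.3]), 81.9)
top brick 0.57 px 289 243 1050 zmed 46.1 (array([515.2, 109.7]), array([102.4,  46.1]), 83.3)
top brick 0.56 px 316 328 1009 zmed 28.1 (array([337. ,  48.3]), array([101.7,  45.7]), 77.9)
top tray 0.58 px 280 217 8398 zmed 4.0 (array([594.5, 122.6]), array([233.3, 303.9]), 85.6)
top mat 0.71 px 385 231 7990 zmed 1.1 (array([554.8, -99.2]), array([161. , 251.3]), 87.7)
top mat 0.34 px 300 196 1468 zmed 15.8 (array([630.2,  92.4]), array([132.9,  82.9]), 87.6)
top calculator 0.8 px 299 197 1357 zmed 15.9 (array([629.4,  92.9]), array([129.3,  79.8]), 88.6)
top hub 0.69 px 299 190 559 zmed 30.9 (array([635.3,  93.4]), array([ 27.5, 101.4]), 3.5)
top hub 0.5 px 296 240 712 zmed 17.1 (a
[... 1277 characters left out ...]

{'t': 0.85, 'qpos': array([ 1.1778167 ,  0.53640572, -0.00439124,  1.53790342,  0.00256101,
        1.06729475, -0.07123021]), 'dq': array([ 5.79887785e-04,  5.72928862e-06,  5.56125385e-05,  1.32873675e-03,
       -2.12604357e-03,  1.68412481e-03,  8.08465553e-04]), 'effort': array([-1.52393341e-04, -5.70877790e+01,  9.90152881e-01, -2.51913214e+01,
       -5.61334030e-02,  1.07983081e-02,  8.06260437e-05]), 'tcp_pos': array([ 208.64959333, -615.59218616,  238.71091631]), 'ee_rot': array([-3.14158699e+00, -5.57401215e-07,  3.26759609e-01]), 'ft_force': array([-0.45153236,  0.18666049, -0.12973828]), 'torque': array([-0.00666381, -0.02904152, -0.03021657]), 'finger_gap': 1.0009579711177867}
```

```bash
cat >> h.py <<'E'
def rel(pos,yawdeg):
    o=monitor.get_obs();A=R.from_euler("xyz",o["ee_rot"]);B=R.from_euler("xyz",[np.pi,0,np.radians(yawdeg)])
    print("t",round(o["t"],2),"at",np.round(o["tcp_pos"],1),np.round(np.degrees(o["ee_rot"]),1),"shift",np.round(A.inv().apply(np.array(pos)-o["tcp_pos"]),1),"turn",np.round((A.inv()*B).as_rotvec(degrees=True),1),"gap",round(o["finger_gap"],3))
E
python3 -c "
from h import *
rel([515,110,170],83.3)"
```

```text
t 0.85 at [ 208.6 -615.6  238.7] [-180.    -0.    18.7] shift [ 523.  -588.9   68.7] turn [ -0.   -0.  -64.6] gap 1.001
```

View pics/side0.png

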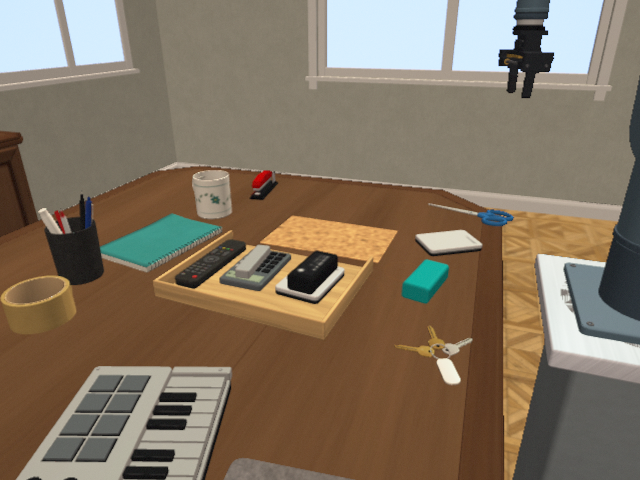

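The top view shows the tray at px (285,215), the disk and black brick at (292,243), the mat at (385,232), and bare desk right of the mat. The side view confirms the brick lying on the tray's disk, with the arm clear at upper right. The white look-alike on the desk at (403,339) and the turquoise box are to be left alone.

```bash
python3 -m creep '[[130,-147,15,0,0,-16,0],[260,-294,30,0,0,-32,0],[260,-294,30,0,0,-32,0],[260,-294,30,0,0,-32,0],[260,-294,30,0,0,-32,0],[260,-294,30,0,0,-32,0],[260,-294,30,0,0,-32,0],[260,-294,30,0,0,-32,0],[260,-294,30,0,0,-32,0],[260,-294,30,0,0,-32,0],[523,-589,69,0,0,-64.6,0],[523,-589,69,0,0,-64.6,0],[523,-589,69,0,0,-64.6,0],[523,-589,69,0,0,-64.6,0],[523,-589,69,0,0,-64.6,0],[523,-589,69,0,0,-64.6,0],[523,-589,69,0,0,-64.6,0],[523,-589,69,0,0,-64.6,0],[523,-589,69,0,0,-64.6,0],[523,-589,69,0,0,-64.6,0]]'; python3 -c "
from h import *
rel([515,110,170],83.3)"
```

```text
t: 2.52
tcp_pos: [516.0, 115.6, 169.8]
ee_rot: [3.14, -0.003, 1.458]
ft_force: [0.2, 0.0, 0.7]
finger_gap: 1.001
t 2.52 at [516.  115.6 169.8] [179.9  -0.2  83.6] shift [-5.7 -0.4 -0.2] turn [ 0.1 -0.2  0.3] gap 1.001
```

```bash
python3 -m creep '[[-5.7,-0.4,0,0,-0.2,0,0],[-5.7,-0.4,0,0,-0.2,0,0],[-5.7,-0.4,0,0,-0.2,0,0]]'; python3 - <<'E'
from h import *
im,d=vision.read_camera("wrist");cv2.imwrite("pics/w1.png",im);P=cloud("wrist",d)
for n in ["brick","disk"]:
    for r in cut_out("wrist",n):
        m=r["pixels"]&(d>0);p=P[m]
        z=np.median(p[:,2]);p=p[abs(p[:,2]-z)<5]
        print(n,r["confidence"],round(z,1),box(p))
rel([515,110,30],83.3)
E
```

```text
t: 2.77
tcp_pos: [514.7, 108.7, 169.6]
ee_rot: [3.141, 0.002, 1.457]
ft_force: [0.1, -0.5, -0.4]
finger_gap: 1.001
brick 0.89 46.3 (array([515.5, 109.2]), array([99.3, 45.6]), 83.0)
brick 0.82 28.0 (array([341.3,  61.4]), array([70.9, 45.8]), 77.3)
disk 0.92 17.3 (array([522.2, 103.4]), array([111.7,  80. ]), 82.5)
disk 0.47 4.6 (array([342.1, -79.9]), array([ 9.3, 22. ]), 77.0)
t 2.92 at [514.8 108.1 169.9] [1.799e+02 1.000e-01 8.340e+01] shift [  2.1  -0.2 139.9] turn [0.1 0.1 0.1] gap 1.002
```

View pics/w1.png

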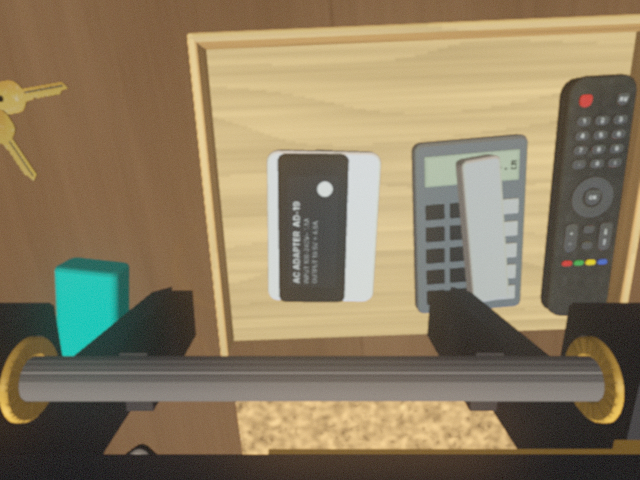

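The wrist view shows the brick at (312,228) lying on the white-topped disk at (325,225), with the calculator at (470,225). The tray's −x wall is close, so I'll go down with the jaws part-closed.

```bash
python3 -m creep '[[1.5,-0.5,35,0,0,0,0.3],[1.5,-0.5,70,0,0,0,0.3],[1.5,-0.5,100,0,0,0,0.3],[1.5,-0.5,115,0,0,0,0.3],[1.5,-0.5,115,0,0,0,0.3],[1.5,-0.5,115,0,0,0,0.3]]' && python3 -m creep '[[0,0,12,0,0,0,0.3],[0,0,24,0,0,0,0.3],[0,0,32,0,0,0,0.3],[0,0,32,0,0,0,0.3],[0,0,32,0,0,0,0.3]]'; python3 -c "
from h import *
rel([515.5,109.5,22],83.2)"
```

```text
t: 3.42
tcp_pos: [514.3, 108.6, 54.8]
ee_rot: [3.141, 0.002, 1.455]
ft_force: [0.6, -0.9, 0.2]
finger_gap: 0.701
t: 3.83
tcp_pos: [514.0, 108.5, 22.5]
ee_rot: [-3.141, 0.003, 1.455]
ft_force: [0.2, 0.5, -0.3]
finger_gap: 0.699
t 3.83 at [514.  108.5  22.5] [-1.80e+02  1.00e-01  8.34e+01] shift [1.2 1.4 0.5] turn [-0.   0.1  0.2] gap 0.699
```

```bash
python3 -m creep '[[1,1.4,0,0,0,0,0.3],[1,1.4,0,0,0,0,0.3],[1,1.4,0,0,0,0,0.45],[1,1.4,0,0,0,0,0.7],[1,1.4,0,0,0,0,1],[1,1.4,0,0,0,0,1],[1,1.4,0,0,0,0,1],[1,1.4,0,0,0,0,1],[1,1.4,0,0,0,0,1]]' && python3 -m creep '[[0,0,-10,0,0,0,1],[0,0,-30,0,0,0,1],[0,0,-60,0,0,0,1],[0,0,-90,0,0,0,1],[0,0,-110,0,0,0,1],[0,0,-110,0,0,0,1],[0,0,-110,0,0,0,1]]'; python3 -c "
from h import *
rel([545,-255,110],83.2)
vision.read_camera('top')
for n in ['disk','brick']: print([(np.round(r['position'],1),round(r['confidence'],2)) for r in find_in('top',n)])"
```

```text
t: 4.58
tcp_pos: [515.7, 109.3, 22.7]
ee_rot: [-3.141, 0.002, 1.455]
ft_force: [-0.7, -0.5, 4.7]
finger_gap: 0.522
t: 5.17
tcp_pos: [516.2, 109.5, 133.7]
ee_rot: [3.14, 0.002, 1.455]
ft_force: [-0.5, -0.2, -1.9]
finger_gap: 0.519
t 5.17 at [516.2 109.5 133.7] [1.799e+02 1.000e-01 8.330e+01] shift [-358.6   70.9   24.5] turn [0.1 0.1 0.1] gap 0.519
[]
[(array([338.2,  76.3,  27.8]), 0.62)]
```

```bash
python3 -m creep '[[-10,2,0,0,0,0,1],[-30,6,0,0,0,0,1],[-60,12,0,0,0,0,1],[-90,18,0,0,0,0,1],[-120,24,0,0,0,0,1],[-150,30,0,0,0,0,1],[-180,36,2,0,0,0,1],[-210,42,6,0,0,0,1],[-240,48,12,0,0,0,1],[-270,54,18,0,0,0,1],[-300,59,24,0,0,0,1],[-325,64,30,0,0,0,1],[-345,68,40,0,0,0,1],[-355,70,50,0,0,0,1],[-359,71,60,0,0,0,1],[-359,71,70,0,0,0,1],[-359,71,80,0,0,0,1],[-359,71,85,0,0,0,1],[-359,71,85,0,0,0,1],[-359,71,85,0,0,0,1]]'; python3 - <<'E'
from h import *
im,d=vision.read_camera("side");cv2.imwrite("pics/s1.png",im[150:400,150:600]);P=cloud("side",d)
for r in cut_out("side","brick"):
    p=P[r["pixels"]&(d>0)];print(np.median(p,0),p[:,2].min(),p[:,2].max())
rel([545,-255,5],83.2)
E
```

```text
t: 6.98
tcp_pos: [543.5, -254.6, 47.3]
ee_rot: [-3.139, 0.003, 1.457]
ft_force: [1.0, -0.7, -1.2]
finger_gap: 0.52
[ 543.99032098 -209.90531009   70.01167908] 44.78388463561447 76.09083324788821
[336.93206372  71.09293461  29.97358752] 0.18199000450289304 33.26007328548633
t 7.08 at [ 543.9 -255.4   48.1] [-179.9    0.2   83.4] shift [ 0.7  1.1 43.1] turn [-0.1  0.2  0.2] gap 0.517
```

View pics/s1.png

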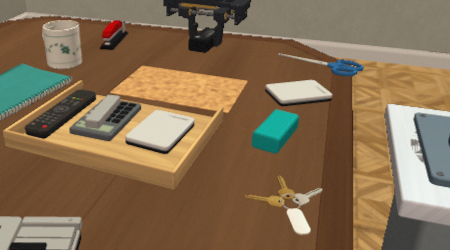

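The brick hangs level in the gripper at (205,38), and the disk is uncovered at (160,130) and unmoved. I'll lower it gently until it touches.

```bash
python3 -m creep '[[0,0,12,0,0,0,1],[0,0,24,0,0,0,1],[0,0,34,0,0,0,1],[0,0,39,0,0,0,1],[0,0,41,0,0,0,1],[0,0,42,0,0,0,1],[0,0,43,0,0,0,1],[0,0,43,0,0,0,1],[0,0,43,0,0,0,1]]'
```

```text
t: 7.83
tcp_pos: [544.1, -255.6, 5.4]
ee_rot: [-3.14, 0.004, 1.456]
ft_force: [0.7, -0.2, -2.1]
finger_gap: 0.522
```

```bash
python3 -m creep '[[0,0,0.7,0,0,0,1],[0,0,1.4,0,0,0,1],[0,0,1.8,0,0,0,1],[0,0,1.8,0,0,0,1]]'
```

```text
t: 8.17
tcp_pos: [544.5, -255.8, 4.7]
ee_rot: [-3.141, 0.004, 1.456]
ft_force: [-3.0, 1.1, 7.7]
finger_gap: 0.522
```

```bash
python3 -m creep '[[0,0,0,0,0,0,0.9],[0,0,0,0,0,0,0.5],[0,0,0,0,0,0,0.25],[0,0,0,0,0,0,0.2],[0,0,-5,0,0,0,0.2],[0,0,-25,0,0,0,0.2],[0,0,-60,0,0,0,0.2],[0,0,-95,0,0,0,0.2],[0,0,-110,0,0,0,0.2],[0,0,-110,0,0,0,0.2]]'; python3 - <<'E'
from h import *
im,d=vision.read_camera("top");P=cloud("top",d)
for n in ["brick","disk","mat"]:
    for r in cut_out("top",n):
        p=P[r["pixels"]&(d>0)];print(n,r["confidence"],np.median(p,0).round(1),box(p))
rel([534,197,110],82.4)
E
```

```text
t: 9.0
tcp_pos: [547.4, -256.3, 119.3]
ee_rot: [3.135, 0.006, 1.455]
ft_force: [0.4, 0.6, 0.5]
finger_gap: 0.801
brick 0.85 [ 546.2 -232.2   27.5] (array([ 540.4, -236.2]), array([68.4, 63.7]), 89.1)
brick 0.73 [337.2  48.1  28.2] (array([337.3,  48.2]), array([101.4,  47.4]), 75.4)
disk 0.79 [ 317.6 -134.6   12.9] (array([ 317.3, -136. ]), array([119.1,  85.3]), 33.2)
disk 0.32 [521.1 105.1  17.3] (array([523.7, 105.1]), array([112.4,  83.6]), 81.9)
mat 0.91 [550.7 -99.6   1.1] (array([554.5, -98.9]), array([160.3, 254.1]), 87.7)
t 9.2 at [ 543.6 -255.2  113.5] [-179.9    0.2   83.4] shift [448.1 -61.5   2. ] turn [-0.1  0.2  1. ] gap 0.8
```

```bash
python3 -m creep '[[20,-3,0,0,0,0,0.4],[55,-8,0,0,0,0,0.65],[95,-13,0,0,0,0,0.65],[135,-18,0,0,0,0,0.65],[175,-24,0,0,0,0,0.65],[215,-29,0,0,0,0,0.65],[255,-35,0,0,0,0,0.65],[295,-40,0,0,0,0,0.65],[335,-46,0,0,0,0,0.65],[375,-51,0,0,0,0,0.65],[410,-56,0,0,0,0.5,0.65],[435,-60,0,0,0,1,0.65],[448,-61.5,0,0,0,1,0.65],[448,-61.5,0,0,0,1,0.65],[448,-61.5,0,0,0,1,0.65],[448,-61.5,0,0,0,1,0.65]]'; python3 - <<'E'
from h import *
im,d=vision.read_camera("wrist");P=cloud("wrist",d);cv2.imwrite("pics/w2.png",im)
for n in ["disk","calculator"]:
    for r in cut_out("wrist",n):
        p=P[r["pixels"]&(d>0)];z=np.median(p[:,2]);p=p[abs(p[:,2]-z)<4];print(n,r["confidence"],z,box(p),p.max(0))
rel([534,197,7],82.4)
E
```

```text
t: 10.53
tcp_pos: [534.2, 194.0, 111.2]
ee_rot: [-3.138, 0.006, 1.436]
ft_force: [-0.2, 0.3, -0.2]
finger_gap: 0.351
disk 0.98 17.471035524888947 (array([522.5, 105.2]), array([110. ,  80.2]), 82.3) [558.28918662 162.65717482  19.91114233]
disk 0.29 15.140884314797091 (array([630.2, 147.7]), array([80.7, 28.7]), 8.4) [670.63058601 157.58339372  18.14693964]
calculator 0.68 15.159037070450097 (array([630.3, 147.7]), array([80.5, 28.2]), 8.0) [670.80214623 157.58339372  18.14693964]
t 10.68 at [534.4 194.5 111.8] [-179.9    0.3   82.2] shift [  2.9  -0.5 104.8] turn [-0.2  0.3 -0.2] gap 0.351
```

View pics/w2.png

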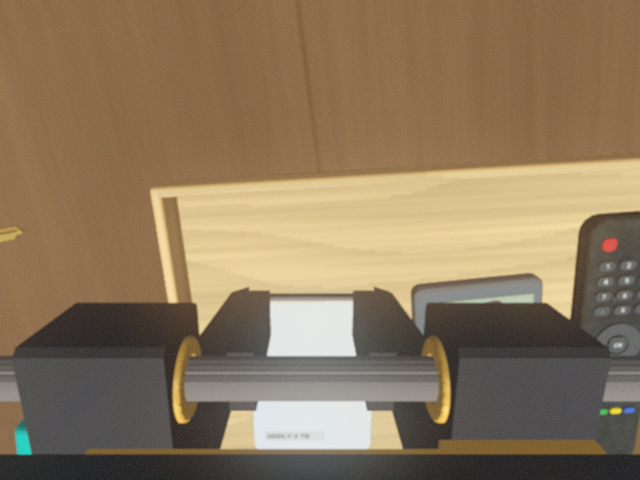

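The disk's rear edge is at row 293 (y≈163). The fingers are behind it, centred on its width, with free floor to the wall. I'll go down now.

```bash
python3 -m creep '[[3,0,20,0,0,0,0.65],[3,0,50,0,0,0,0.65],[3,0,75,0,0,0,0.65],[3,0,90,0,0,0,0.65],[3,0,98,0,0,0,0.65],[3,0,103,0,0,0,0.65],[3,0,104.5,0,0,0,0.65],[3,0,104.5,0,0,0,0.65],[3,0,104.5,0,0,0,0.65]]'; python3 -c "
from h import *
rel([520,-36,7],82.4)"
```

```text
t: 11.43
tcp_pos: [535.3, 197.2, 8.2]
ee_rot: [-3.14, 0.004, 1.435]
ft_force: [-0.5, -0.5, 0.4]
finger_gap: 0.349
t 11.43 at [535.3 197.2   8.2] [-179.9    0.2   82.2] shift [-233.1   16.5    2.2] turn [-0.1  0.2 -0.2] gap 0.349
```

```bash
python3 -m creep '[[-8,0.5,0.5,0,0,0,0.65],[-15,1,1,0,0,0,0.65],[-20,1.4,1,0,0,0,0.65],[-25,1.8,1,0,0,0,0.65],[-32,2.3,1,0,0,0,0.65],[-40,2.8,1,0,0,0,0.65],[-48,3.4,1,0,0,0,0.65],[-56,4,1,0,0,0,0.65],[-64,4.5,1,0,0,0,0.65],[-72,5,1,0,0,0,0.65],[-80,5.6,1,0,0,0,0.65],[-88,6.2,1,0,0,0,0.65],[-96,6.8,1,0,0,0,0.65],[-103,7.3,1,0,0,0,0.65],[-108,7.6,1,0,0,0,0.65],[-110,7.8,1,0,0,0,0.65],[-110,7.8,1,0,0,0,0.65]]'; python3 - <<'E'
from h import *
for c in ["side","top"]:
  im,d=vision.read_camera(c);P=cloud(c,d)
  if c=="side": cv2.imwrite("pics/s2.png",im[180:380,150:550])
  for n in ["disk"]:
    for r in cut_out(c,n):
        p=P[r["pixels"]&(d>0)];print(c,n,r["confidence"],np.median(p,0).round(1),box(p),p.min(0).round())
rel([520,-36,7],82.4)
E
```

```text
t: 12.85
tcp_pos: [528.0, 86.2, 7.6]
ee_rot: [-3.14, 0.005, 1.434]
ft_force: [0.9, -0.1, 0.5]
finger_gap: 0.351
side disk 0.89 [498.2  48.3  19.7] (array([503.1,  56.4]), array([ 98.1, 172.1]), 12.0) [444. -38.   2.]
side disk 0.73 [ 318.3 -123.4   16. ] (array([ 327.5, -148.7]), array([111.3, 115.2]), 31.6) [ 254. -226.    2.]
t 13.05 at [528.1  87.5   7.7] [-179.9    0.2   82.2] shift [-123.4    8.7    1.2] turn [-0.1  0.2 -0.2] gap 0.349
```

View pics/s2.png

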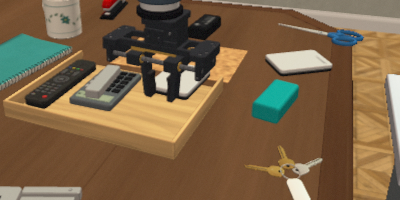

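The disk is sliding flat ahead of the fingers toward the open side at (185,80), and the calculator is untouched. I'll continue.

```bash
python3 -m creep '[[-5,0.4,0.5,0,0,0,0.65],[-12,0.9,0.5,0,0,0,0.65],[-20,1.4,0.5,0,0,0,0.65],[-28,2,0.5,0,0,0,0.65],[-36,2.5,0.5,0,0,0,0.65],[-44,3,0.5,0,0,0,0.65],[-52,3.7,0.5,0,0,0,0.65],[-60,4.2,0.5,0,0,0,0.65],[-68,4.8,0.5,0,0,0,0.65],[-76,5.3,0.5,0,0,0,0.65],[-84,5.9,0.5,0,0,0,0.65],[-92,6.5,0.5,0,0,0,0.65],[-100,7,0.5,0,0,0,0.65],[-107,7.5,0.5,0,0,0,0.65],[-113,8,0.5,0,0,0,0.65],[-118,8.3,0.5,0,0,0,0.65],[-122,8.6,0.5,0,0,0,0.65],[-123.4,8.7,0.5,0,0,0,0.65],[-123.4,8.7,0.5,0,0,0,0.65]]'; python3 -m creep '[[3,0,0,0,0,0,0.65],[15,0,-2,0,0,0,0.65],[25,0,-15,0,0,0,0.65],[30,0,-50,0,0,0,0.65],[40,0,-90,0,0,0,0.65],[80,0,-130,0,0,0,0.65],[120,0,-170,0,0,0,0.65],[160,0,-190,0,0,0,0.65],[200,0,-200,0,0,0,0.65],[240,0,-200,0,0,0,0.65],[280,0,-200,0,0,0,0.65],[280,0,-200,0,0,0,0.65]]'; python3 - <<'E'
from h import *
for c in ["side","top"]:
  im,d=vision.read_camera(c);P=cloud(c,d);cv2.imwrite(f"pics/{c}3.png",im)
  for n in ["disk","brick","mat","calculator","hub","remote"]:
    for r in cut_out(c,n):
        p=P[r["pixels"]&(d>0)]
        if len(p)>30:print(c,n,round(r["confidence"],2),np.median(p,0).round(1),box(p),p[:,2].min().round(),p[:,2].max().round())
E
```

```text
t: 14.63
tcp_pos: [520.0, -36.4, 7.7]
ee_rot: [-3.14, 0.004, 1.435]
ft_force: [-0.1, 0.2, -0.1]
finger_gap: 0.352
t: 15.63
tcp_pos: [557.2, 249.0, 208.1]
ee_rot: [-3.141, 0.0, 1.44]
ft_force: [-0.5, 0.6, -0.8]
finger_gap: 0.349
side disk 0.82 [ 317.1 -122.9   16.1] (array([ 326.3, -147.4]), array([112.2, 112.3]), 31.7) 2.0 19.0
side disk 0.67 [505.4 -86.2  18.1] (array([ 512.3, -119.9]), array([152.8,  95.5]), 81.2) 2.0 20.0
side brick 0.73 [337.2  72.8  30.1] (array([333.5,  21.8]), array([159. ,  51.5]), 80.7) 3.0 34.0
side brick 0.6 [ 540.  -228.4   28.5] (array([ 548.6, -280.1]), array([ 67.6, 161. ]), 9.4) 2.0 33.0
side brick 0.55 [705.6 119.   22.8] (array([715.1,  97.9]), array([ 62.7, 251.3]), 2.1) 1.0 33.0
side mat 0.92 [584.3 -80.2   4.4] (array([555.8, -82.4]), array([199.2, 250.2]), 86.8) 2.0 32.0
side calculator 0.58 [611.4 122.5  17.9] (array([635.8,  80.9]), array([155.4,  93.5]), 88.3) 3.0 33.0
side hub 0.76 [629.4 105.   33.4] (array([635.1,  93.9]), array([ 26.8, 106.1]), 3.1) 19.0 36.0
side remote 0.73 [705.6 120.6  22.9] (array([711.2, 103. ]), array([172.6,  44.9
[... 221 characters left out ...]

top brick 0.92 [ 542.9 -251.1   27.3] (array([ 548. , -255.6]), array([104.,  56.]), 84.5) -5.0 35.0
top brick 0.7 [ 506.5 -100.2   15. ] (array([ 507.7, -102.3]), array([117.9,  85.5]), 83.6) -6.0 23.0
top mat 0.64 [580.4 -97.5   1.1] (array([554. , -99.2]), array([163.8, 254. ]), 87.3) -8.0 18.0
top calculator 0.6 [616.3  91.3  16. ] (array([629.7,  92.8]), array([131. ,  80.6]), 89.1) 0.0 24.0
top calculator 0.2 [ 506.4 -100.4   15. ] (array([ 507.5, -101.7]), array([115.9,  80.1]), 81.7) -5.0 23.0
top hub 0.85 [633.6  95.6  30.8] (array([635. ,  94.2]), array([ 27. , 102.3]), 3.9) 13.0 37.0
top remote 0.75 [710.4 100.5  20.6] (array([712.6, 104.8]), array([176.6,  46.4]), 86.5) 1.0 28.0
```

View pics/top3.png

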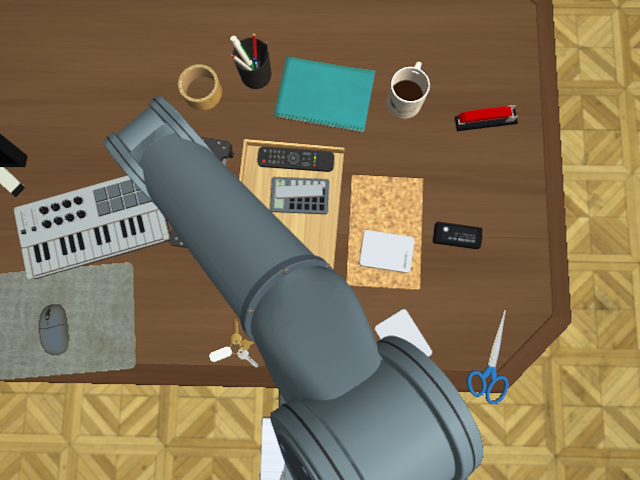

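The disk at (387,251) lies wholly on the mat, and the brick at (457,235) is flat on bare desk beyond it. The calculator, hub and remote haven't moved, and the arm is clear.

```bash
python3 -c "
from cell import job
print(job.sign_off())"
```

```text
the job is handed in; nothing more can be done
None
```

The job is handed in. The power brick is flat on the bare desk, and the disk lies wholly on the cork mat. The arm finished at about 16 s of the 54 s limit. No verdict was reported, so this rests on my own checks.

- **Brick:** I lifted it off the disk and set it down to the right of the mat, centred near (544, −255) mm. Its top reads 27–28 mm above the desk, so it is flat. Its near end is about 25 mm from the mat's edge.
- **Disk:** I pushed it from behind with both fingertips, without lifting it, out through the open side. It is centred near (507, −100) mm. Its top reads 15 mm in the top camera, which reads about 1 mm low, so it lies flat. It is about 20 mm or more inside the mat's edges.
- **Other things:** The calculator, hub and remote read within about 2 mm of where they started in the top camera. The look-alikes, including the turquoise one, were not touched.
- **Forces:** The highest reading I saw was about 8 N, when the brick touched the desk.
- **Checks that disagreed:**
  - The networks sometimes gave the disk a second label, such as brick or calculator, and once labelled the calculator as the disk.
  - The side camera's outlines were stretched along y. For positions I relied on the top camera and the pictures.

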